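# Take the blow jet off its sleeve-lock air coupling and hang it up

## Task

The blow jet on the bench air bar has to come off: turn the coupling's sleeve clockwise until its notch comes over the stop pin, push the sleeve right back so that the jet pops up, let the sleeve spring forward again and pull the jet out. Hang the jet by its flange in the empty fork of the jet stand. Leave the spare jets, the canting (wax pen) and the jar where they are.

Things in the scene. Friction and masses are not known exactly. Their poses are not given: they have to be found in the camera images.
- manifold: Aluminium air bar, 40 x 250 x 40 mm, bolted to the bench, with three ports on top, 80 mm apart along its own y axis. Origin: centre of its underside. One port carries the coupling, one a low hex blanking plug (15 mm high), one a small brass relief valve (24 mm across, 56 mm high with its ring); which carries which varies.
- mouth (a point): Centre of the quick coupling's mouth, level with the top of its steel sleeve when that is forward (up); z up along the coupling's axis. The knurled sleeve, 34 mm in diameter, reaches from here to 22 mm below: grip it there. Below it, 22 to 32 mm down, its skirt, 36 mm in diameter, with one notch 48 degrees wide. The air bar's top is 58 mm below this point.
- pin_end (a point): Outer end of the coupling's fixed stop pin, 3.5 mm thick, that sticks out sideways just under the sleeve's skirt, 20 mm from the coupling's axis. The sleeve turns freely with a slight drag; its turn is not measured. At first its notch is 29 to 103 degrees anticlockwise (from above) of the pin: turn it clockwise that far. It goes back within about 12 degrees either side of the match.
- sleeve (a joint): How far the sleeve is pushed back (down), in m: 0 forward (up), 0.009 right back. With the notch off the pin it stops hard at 0.0015; otherwise its spring takes 3 N at first, 8 N at the end. From about 0.0045 the jet is unlocked and a valve spring lifts it 6 mm; it stays up, loosely held, and is drawn out (20 mm more) with a few N. Let go, the sleeve springs to 0. A locked jet cannot be pulled.
- jet: Steel blow jet plugged upright into the coupling, 65 to 110 g. Origin: centre of the underside of its flange (24 mm across, 3 mm thick), at first 1 mm above the coupling's mouth; z towards the nozzle. Above: knurled grip 22 mm in diameter, 3 to 20 mm above the origin, then the nozzle tapers to its tip at 32 mm. Below: plug 13 mm in diameter, 26 mm long.
- stand: Hardwood bar, 75 x 250 x 18 mm, fixed on the bench, with three aluminium fork hangers 80 mm apart along its own y axis, their slots open to its -x side. Origin: centre of its underside. Two forks hold spare jets, one is empty; which one varies.
- free_seat (a point): Seat of the empty fork: the centre of the underside of the jet's flange belongs here, on the fork's top face, 66 mm above the bench; z up. The fork is 42 mm wide; its 17 mm wide slot runs along this point's x axis, open at the -x end (21.5 mm away), closed 8.5 mm away at the +x end. A lip 3 mm high crosses the tips of its two tines, 16.5 to 21.5 mm out on the -x side.
- spare_long: Spare jet with a long thin nozzle (58 mm above its flange), hanging in a fork; otherwise like the jet. Leave alone.
- spare_dome: Spare jet with a domed nozzle (36 mm above its flange), hanging in a fork; otherwise like the jet. Leave alone.
- canting: Canting (wax pen) lying on the bench: wooden handle 11 mm thick with a small copper cup, 165 mm long, 18 mm high. Origin: near its middle, on the bench; x towards the cup. Leave alone.
- jar: Glass jar with a steel lid, 64 mm across, 95 mm high, standing on the bench. Leave alone.

How it is judged (in metres and radians):
On the way, in this order (a step that is already met when the one before it is completed fails the run):
1. the sleeve is pushed back to where it frees the jet (joint above 4 mm) with the jet still in the coupling (value of joint sleeve above 0.004 m and z of jet in the frame of mouth below 0.015 m and horizontal distance between jet and mouth below 0.005 m), for 0.1 s.
2. the jet is out of the coupling and the sleeve has sprung forward (distance between jet and mouth above 0.03 m and value of joint sleeve below 0.0015 m), for 0.1 s.
At the end, for the whole second after the job is handed in: The jet hangs upright (within 0.12 rad) and at rest in the empty fork, the centre of its flange's underside within 6 mm of the fork's seat, and the coupling's sleeve is forward (joint below 1.5 mm) (distance between jet and free_seat below 0.006 m and angle between jet's own z axis and vertical below 0.12 rad and linear speed of jet below 0.02 m/s and value of joint sleeve below 0.0015 m); the robot touches nothing.
It fails at once if a spare jet is moved by more than 10 mm (distance of any of spare_long, spare_dome from where it was at the start of the episode above 0.01 m).
It fails at once if the canting or the jar is moved by more than 15 mm (distance of any of canting, jar from where it was at the start of the episode above 0.015 m).
It also fails if it takes over 58 s, if anything falls off the work surface, if the arm or the gripper's body presses on something with over 40 N, if the wrist force passes 120 N, or if a joint passes its speed limit or range.

## Robot

A 6-joint arm with a two-finger parallel gripper is mounted at the origin on the work surface. World frame = base frame: x ahead of the robot, y to its left, z up, the work surface at z = 0. Lengths are in mm, angles in rad, forces in N, time in s.
With the tool pointing down it reaches from about 325 to 900 mm from the base axis. Payload 6.1 kg.
Tool frame: the origin (TCP) lies on the centre line of the jaws, within the pads' length; the fingertips stand 19 mm ahead of it and the grasp point (between the pads) is the TCP; y points along the fingers, z is the direction in which the jaws open and shut, and the axes are right-handed (so a half turn about y gives the same grasp; the last joint's range is limited). The gripper opens to 85 mm and grips with 20 to 120 N. Pads are 22 mm wide; open, the fingers measure 114 mm over their backs; the gripper's body (76 mm by 85 mm) begins 54 mm behind the grasp point. The pads swing forward as they close: fully open they stand 13 mm farther back than shut.
Start: joints at [-1.314, 0.22, 1.526, -0, 1.395, -0.126], TCP at [233.442, -579.759, 221.7] pointing down, gripper open.
Joint ranges: [-2.98, 2.98], [-0.91, 2.08], [0.09, 2.57], [-1.24, 4.39], [0.2, 2.65], [-2.68, 2.68]. Speed limits (rad/s): [2.57, 2.57, 3.01, 3.14, 3.14, 3.14].

## Interface

Orientations are given as [roll, pitch, yaw] about the fixed x, y, z axes, in that order (R = Rz(yaw) Ry(pitch) Rx(roll)).
In Python, from plant import get_state, snapshot, job gives the robot as it stands.
- The arm moves only by the tool carry_out, never from a script. Its argument "commands" is one flat list of numbers, 5 for each row, row after row: the opening, from 0 (shut) to 1 (fully open), then the shift along the tool's x, y, z in cm, then the turn about the tool's y in rad. A call has 1 to 20 rows; each row is the pose to reach, as a shift and turn from the pose commanded when the call began, along the tool's axes at that moment; what a row does not reach only later rows make up. A row lasts 1/12 s, in which the tool goes at most 41.7 mm and 7.16 degrees, less where a joint would pass 70% of its speed; a pose out of reach is approached as far as the arm can. A call with a gripper value outside its range is refused whole. The fingers move at their own pace and stop on an object; the grip force is fixed at half the most. Time passes only in rows, so rows that repeat a pose let the fingers close. It gives the time, the measured TCP pose, the force and the opening at its end, in the units of the state.
- get_state(): the state, without advancing time (a new reading comes with each control period).
- snapshot(name): name is "side" or "top" or "wrist"; returns a dict with "img" (400x640x3 uint8, red, green, blue), "K" (3x3 intrinsics, pixels), "view" (4x4, takes a point from world to camera coordinates). Camera axes: x right, y up, looking along -z (the intrinsics and any distortion apply to the point x, -y, -z); pixel columns grow to the right and rows downward; lengths in mm; the calibration is good to about 2 mm. A picture is of the moment at which its call begins. There is no depth.
- job.hand_in(): hands the job in, once; it reports no verdict.
The state is a dict: "time": time; "q": joint angles; "dq": joint speeds; "joint_efforts": joint torques, N m; "position": TCP position; "tool_rot": TCP orientation; "ft_force": force on the tool from outside, world axes, zero at the start; "torque": the same for the moment, N m; "opening": finger opening in mm.
Only numpy, scipy, OpenCV 4.12 (cv2) and the standard library are available. Lean on these libraries where they do the work, as an engineer would, in place of code of your own. Each camera call takes 0.05 s, during which the arm holds its last target.

## Working session

There is one attempt and no reset: what is moved stays moved. The work goes in short steps, Python scripts to look and compute and a tool call to move; the robot and the scene stay as the last step left them, time stands still between calls to the robot, and variables do not carry over. Pictures are saved under pics/ and viewed, and the job is handed in when it is done.

Besides the shell and the picture viewer there is one more tool, called as name(argument=value, ...), one argument or row to a line, values as JSON. carry_out: Moves the arm, as the interface text tells. Its arguments: {"type":"object","properties":{"commands":{"type":"array"}},"required":["commands"]}

```bash
ls; mkdir -p pics; python3 - <<'E'
from plant import get_state, snapshot
import cv2
s=get_state()
for k in s: print(k,s[k])
for n in ("side","top","wrist"):
    d=snapshot(n); cv2.imwrite(f"pics/{n}0.png",cv2.cvtColor(d["img"],cv2.COLOR_RGB2BGR)); print(n,d["K"],d["view"],[k for k in d])
E
```

```text
pics
time 0.0
q [-1.31409490e+00  2.21240434e-01  1.52759612e+00 -4.04803263e-06
  1.39467591e+00 -1.26134696e-01]
dq [ 8.25512925e-04 -7.44008437e-05  1.27133201e-03  6.34727738e-04
  6.70046121e-04 -1.24648736e-03]
joint_efforts [ 2.27983575e-03 -4.96899605e+01 -3.89391947e+01 -1.49580942e-04
  1.11563856e-02 -7.61666996e-07]
position [ 233.28969067 -579.17189822  220.5983161 ]
tool_rot [-1.57270139e+00  2.37560810e-04 -2.75875605e+00]
ft_force [-0.86559954 -0.1946033  -1.11209556]
torque [-0.03660264  0.06216677 -0.00113917]
opening 85.41325967278937
side [[405.94259313   0.         314.03737591]
 [  0.         405.94259313 195.14809284]
 [  0.           0.           1.        ]] [[-7.30071501e-01 -6.83291323e-01 -1.04197516e-02  4.37384098e+02]
 [ 4.35344328e-01 -4.76794291e-01  7.63637689e-01 -2.89288469e+02]
 [-5.26755085e-01  5.52973934e-01  6.45560926e-01 -5.51564390e+02]
 [ 0.00000000e+00  0.00000000e+00  0.00000000e+00  1.00000000e+00]] ['img', 'K', 'view']
top [[515.43439138   0.         308.03230841]
 [  0.         515.43439138 205.13847525]
 [  0.           0.           1.        ]] [[-2.74820380e-02 -9.99622013e-01  7.54592692e-04  1.06421615e+01]
 [ 9.96852898e-01 -2.73497407e-02  7.44062547e-02 -5.64827561e+02]
 [-7.43574922e-02  2.79705343e-03  9.97227727e-01 -1.05557057e+03]
 [ 0.00000000e+00  0.00000000e+00  0.00000000e+00  1.00000000e+00]] ['img', 'K', 'view']
wrist [[311.04488698   0.         319.91143054]
 [  0.         311.04488698 195.36860478]
 [  0.           0.           1.        ]] [[ 3.73819930e-01 -9.27499336e-01 -1.90829189e-03 -6.23849024e+02]
 [ 8.93094907e-01  3.60507214e-01 -2.69102277e-01  3.56416436e+01]
 [ 2.50280136e-01  9.88915087e-02  9.63109715e-01 -3.78252892e+02]
 [ 0.00000000e+00  0.00000000e+00  0.00000000e+00  1.00000000e+00]] ['img', 'K', 'view']
```

View pics/side0.png

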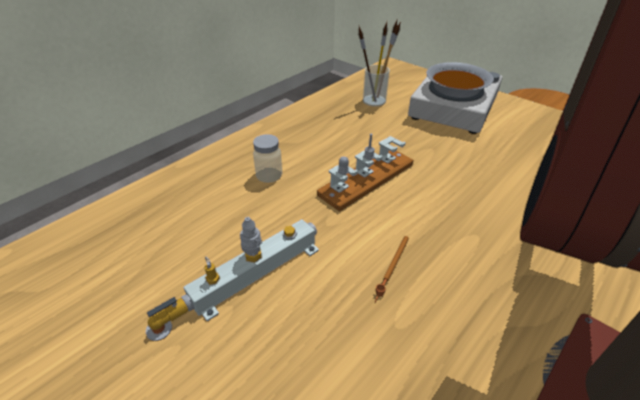

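View pics/top0.png

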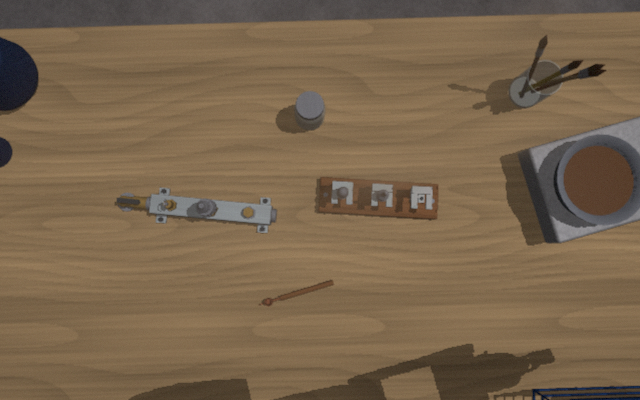

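View pics/wrist0.png

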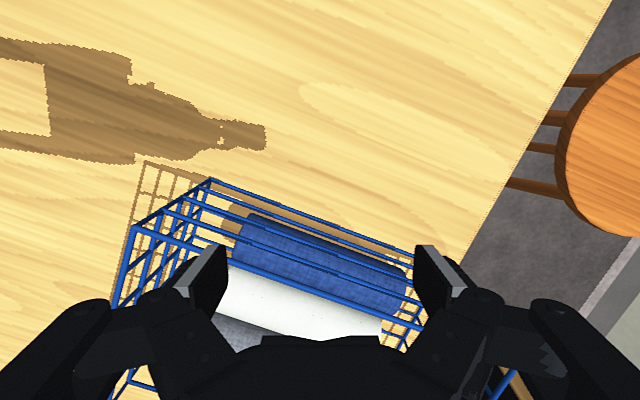

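```bash
python3 - <<'E'
import cv2
t=cv2.imread("pics/top0.png"); s=cv2.imread("pics/side0.png")
f=lambda im,x0,y0,x1,y1,k:cv2.resize(im[y0:y1,x0:x1],None,fx=k,fy=k,interpolation=cv2.INTER_CUBIC)
cv2.imwrite("pics/t1.png",f(t,110,170,290,240,4.4))
cv2.imwrite("pics/t2.png",f(t,300,165,450,230,5))
cv2.imwrite("pics/s1.png",f(s,140,205,330,340,4.2))
cv2.imwrite("pics/s2.png",f(s,310,120,420,215,6))
E
```

```text
(no output)
```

View pics/t1.png

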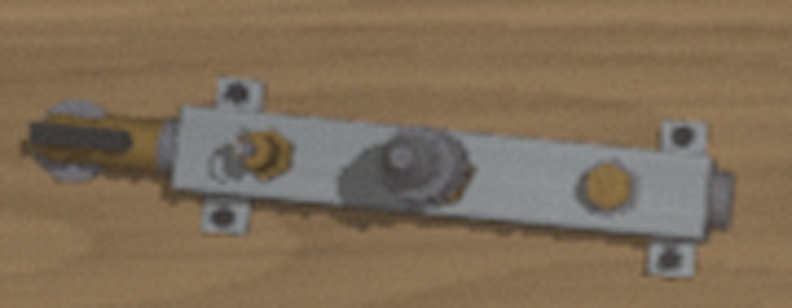

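View pics/t2.png

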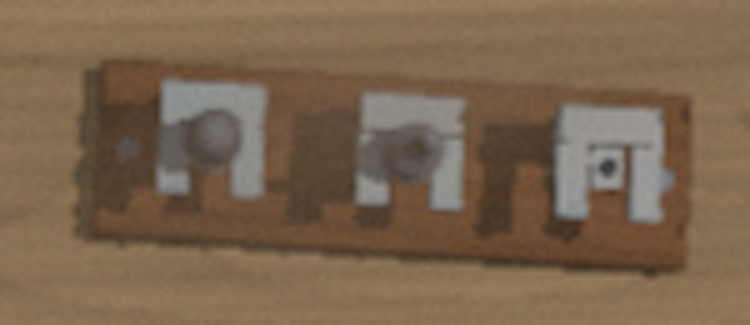

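View pics/s1.png

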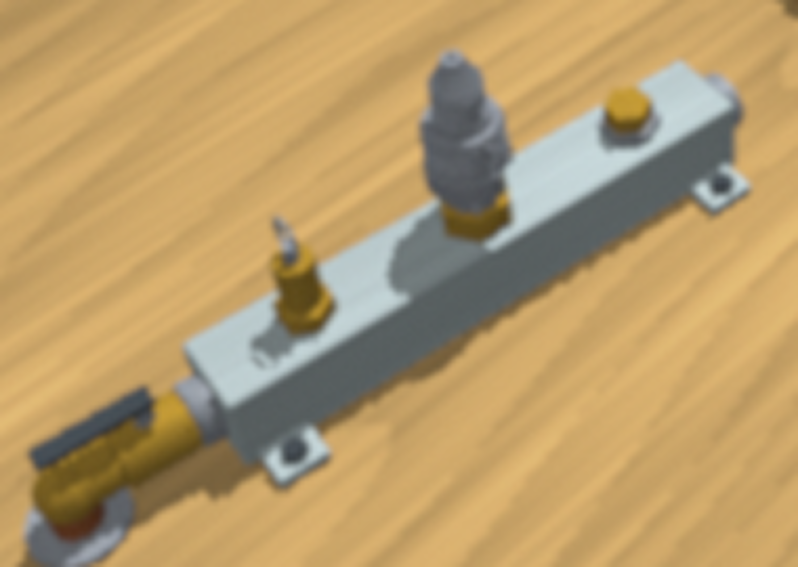

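View pics/s2.png

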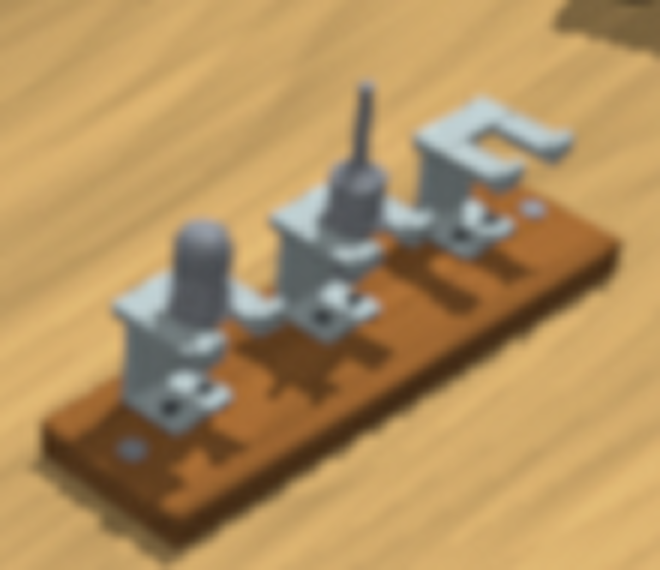

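```bash
cat > h.py <<'E'
import numpy as np, cv2
from plant import get_state, snapshot
def cam(d):
    V=np.array(d["view"]); R=V[:3,:3]; t=V[:3,3]; return np.array(d["K"]),R,t,-R.T@t
def ray(c,p):
    K,R,t,C=c; v=np.linalg.inv(K)@[p[0],p[1],1]; v=R.T@(v*[1,-1,-1]); return C,v/np.linalg.norm(v)
def onz(c,p,z):
    C,v=ray(c,p); return C+v*(z-C[2])/v[2]
def proj(c,X):
    K,R,t,C=c; q=(R@np.asarray(X,float)+t)*[1,-1,-1]; u=K@q; return u[:2]/u[2]
def tri(obs):
    A=np.zeros((3,3));b=np.zeros(3)
    for c,p in obs:
        C,v=ray(c,p); P=np.eye(3)-np.outer(v,v); A+=P; b+=P@C
    X=np.linalg.solve(A,b); return X,[np.linalg.norm(proj(c,X)-p) for c,p in obs]
def toolshift(dw,yaw):
    c,s=np.cos(yaw),np.sin(yaw); dx,dy,dz=dw
    return np.array([c*dx+s*dy,-dz,-s*dx+c*dy])/10
E
python3 - <<'E'
from h import *
T=cam(snapshot("top"));S=cam(snapshot("side"));W=cam(snapshot("wrist"))
t1=lambda x,y:(110+x/4.4-.39,170+y/4.4-.39); t2=lambda x,y:(300+x/5-.4,165+y/5-.4)
s1=lambda x,y:(140+x/4.2-.38,205+y/4.2-.38); s2=lambda x,y:(310+x/6-.42,120+y/6-.42)
np.set_printoptions(precision=1,suppress=True)
c=[onz(T,t1(*p),40) for p in((180,107),(173,190),(712,157),(707,238))]
print("bar top",c,np.mean(c,0)); d=(c[0]+c[1]-c[2]-c[3])[:2]; print("len",np.linalg.norm(d)/2,"dir",d/np.linalg.norm(d))
print("jet tip T",onz(T,t1(400,157),131),tri([(T,t1(400,157)),(S,s1(453,57))]))
print("port plug",onz(T,t1(609,186),55),"relief",onz(T,t1(265,155),70))
k=[onz(T,t2(*p),18) for p in((105,62),(92,238),(690,97),(685,268))]
print("stand",k,np.mean(k,0)); 
f=[onz(T,t2(*p),66) for p in((560,101),(663,108),(555,217),(660,220))]
print("fork corners",f); 
f=[onz(S,s2(*p),66) for p in((480,97),(415,137),(505,180),(575,143))]
print("fork corners S",f); 
print("wrist cam",W[3], W[1], "jar",onz(T,(310,105),95))
s=get_state();print(s["position"],s["tool_rot"])
E
```

```text
bar top [array([595.5, 318.1,  40. ]), array([556.7, 321.5,  40. ]), array([565.2,  70.3,  40. ]), array([527.5,  73.4,  40. ])] [561.2 195.8  40. ]
len 249.71899323034646 dir [0.1 1. ]
jet tip T [561.9 196.9 131. ] (array([561.3, 196. , 132.8]), [np.float64(0.36294286165203166), np.float64(0.42228798752890073)])
port plug [552.  116.8  55. ] relief [569.4 270.6  70. ]
stand [array([623.7, -32.9,  18. ]), array([549.7, -25.3,  18. ]), array([ 602.2, -278.3,   18. ]), array([ 530.4, -272.9,   18. ])] [ 576.5 -152.4   18. ]
fork corners [array([ 596.8, -213.7,   66. ]), array([ 592.8, -254.9,   66. ]), array([ 550.2, -209.7,   66. ]), array([ 547.8, -251.7,   66. ])]
fork corners S [array([ 592.2, -255.7,   66. ]), array([ 594., -215.,   66.]), array([ 551.3, -213.6,   66. ]), array([ 546. , -252.8,   66. ])]
wrist cam [ 296.1 -554.2  373.2] [[ 0.4 -0.9 -0. ]
 [ 0.9  0.4 -0.3]
 [ 0.3  0.1  1. ]] jar [757.4 -14.   95. ]
[ 233.4 -579.6  221.3] [-1.6  0.  -2.8]
```

```bash
cat > go.py <<'E'
import sys
from h import *
x,y,z,yaw=map(float,sys.argv[1:5]); s=get_state(); p=s["position"];y0=s["tool_rot"][2]
print(round(s["time"],2),np.round(p,1),"yaw",round(y0,3),"shift",np.round(toolshift(np.array([x,y,z])-p,y0),2),"turn",round((y0-yaw+np.pi)%(2*np.pi)-np.pi,3))
E
python3 go.py 431 168 200 -1.571
```

```text
0.3 [ 233.4 -579.6  221.3] yaw -2.759 shift [-46.25   2.13 -61.97] turn -1.188
```

carry_out(
  commands=[0.7,-46.2,2.1,-62,-1.19,0.7,-46.2,2.1,-62,-1.19,0.7,-46.2,2.1,-62,-1.19,0.7,-46.2,2.1,-62,-1.19,0.7,-46.2,2.1,-62,-1.19,0.7,-46.2,2.1,-62,-1.19,0.7,-46.2,2.1,-62,-1.19,0.7,-46.2,2.1,-62,-1.19,0.7,-46.2,2.1,-62,-1.19,0.7,-46.2,2.1,-62,-1.19,0.7,-46.2,2.1,-62,-1.19,0.7,-46.2,2.1,-62,-1.19,0.7,-46.2,2.1,-62,-1.19,0.7,-46.2,2.1,-62,-1.19,0.7,-46.2,2.1,-62,-1.19,0.7,-46.2,2.1,-62,-1.19,0.7,-46.2,2.1,-62,-1.19,0.7,-46.2,2.1,-62,-1.19,0.7,-46.2,2.1,-62,-1.19,0.7,-46.2,2.1,-62,-1.19],
)

```text
time: 1.97
position: [430.7, 172.0, 200.7]
tool_rot: [-1.571, 0.002, -1.564]
ft_force: [-0.5, -0.8, 0.3]
opening: 59.3
```

```bash
python3 go.py 431 168 85 -1.571
```

```text
1.97 [430.7 172.  200.7] yaw -1.564 shift [ 0.4  11.57  0.03] turn 0.007
```

carry_out(
  commands=[0.7,0.3,4,0,0,0.7,0.3,8,0,0,0.7,0.3,11.5,0,0,0.7,0.3,11.5,0,0],
)

```text
time: 2.3
position: [424.4, 163.3, 78.8]
tool_rot: [-1.583, -0.003, -1.569]
ft_force: [-1.9, -1.0, -0.8]
opening: 59.4
```

```bash
cat > w.py <<'E'
import sys
from h import *
n,X,Y,Z,k,hw,hh=sys.argv[1],*map(float,sys.argv[2:8])
cn=sys.argv[8] if len(sys.argv)>8 else "wrist"
d=snapshot(cn); im=cv2.cvtColor(d["img"],cv2.COLOR_RGB2BGR); cv2.imwrite(f"pics/{n}_full.png",im)
np.savez(f"pics/{n}.npz",K=d["K"],view=d["view"])
p=proj(cam(d),[X,Y,Z]); x0=int(max(0,p[0]-hw));y0=int(max(0,p[1]-hh))
cr=cv2.resize(im[y0:int(p[1]+hh),x0:int(p[0]+hw)],None,fx=k,fy=k,interpolation=cv2.INTER_CUBIC)
cv2.imwrite(f"pics/{n}.png",cr); print(p,"off",x0,y0,cr.shape, cam(d)[3])
E
python3 w.py w1 561.5 196.3 75 6 55 48
```

```text
[591.43264886 180.98859229] off 536 132 (576, 624, 3) [425.46482128 231.9619564  230.619321  ]
```

View pics/w1.png

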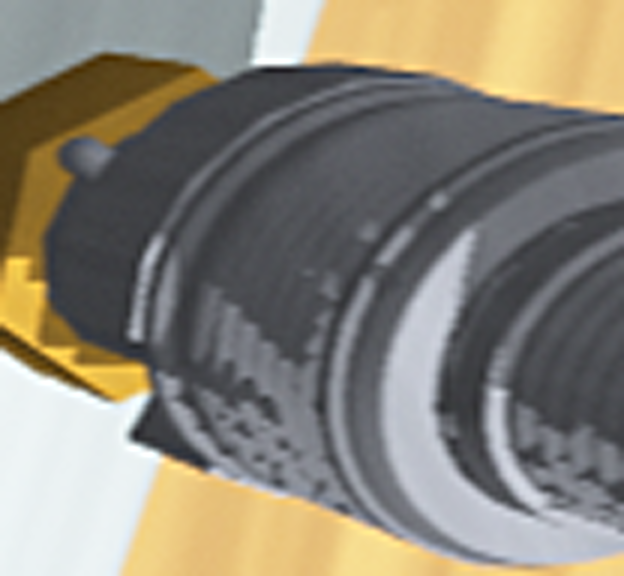

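View pics/w1_full.png

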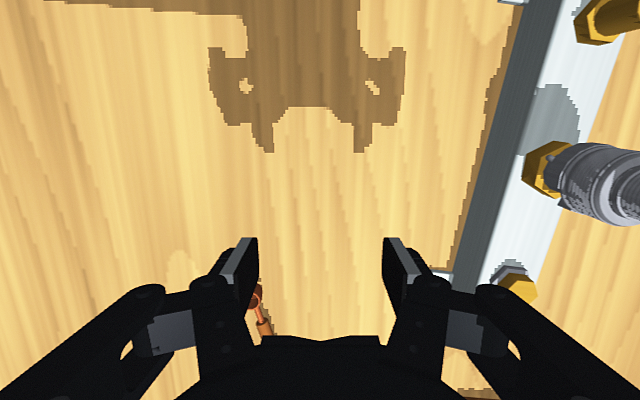

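```bash
cat > ang.py <<'E'
import sys
from h import *
n,cx,cy,dz,x0,y0,k=sys.argv[1],*map(float,sys.argv[2:8])
z=np.load(f"pics/{n}.npz"); c=cam(z); im=cv2.imread(f"pics/{n}.png")
for a in range(0,360,15):
    for r,zz,col in((18,66,(0,0,255)),(18,76,(0,255,0)),(20,64,(255,0,255))):
        p=(proj(c,[cx+r*np.cos(np.radians(a)),cy+r*np.sin(np.radians(a)),zz+dz])+.5-[x0,y0])*k
        cv2.circle(im,tuple(int(v) for v in p),2,col,-1)
        if zz==66: cv2.putText(im,str(a),(int(p[0])-30,int(p[1])),0,.4,(0,0,255),1)
cv2.imwrite(f"pics/{n}_a.png",im)
E
python3 ang.py w1 561.5 196.3 0 536 132 6
```

```text
(no output)
```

View pics/w1_a.png

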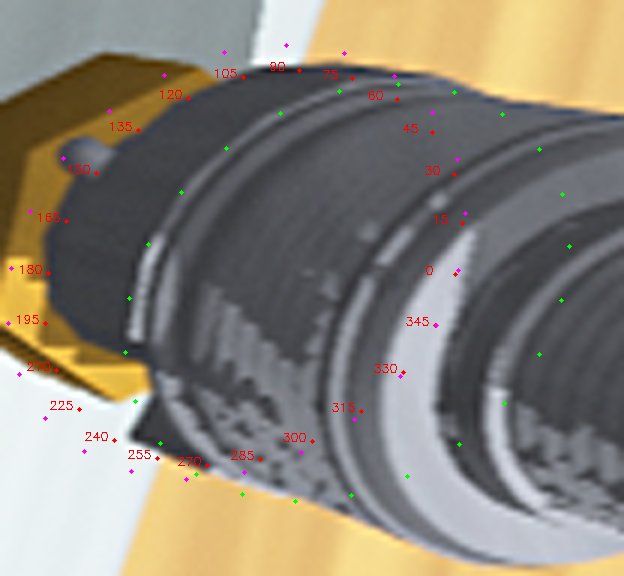

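```bash
python3 go.py 425 168 175 -1.571;python3 go.py 561.5 196.3 175 -1.571
```

```text
2.35 [426.7 163.8  82.4] yaw -1.569 shift [-0.42 -9.26 -0.17] turn 0.002
2.35 [426.7 163.8  82.4] yaw -1.569 shift [-3.23 -9.26 13.48] turn 0.002
```

carry_out(
  commands=[0.7,0,-4,0,0,0.7,0,-8,0,0,0.7,0,-9.3,0,0,0.7,-1,-9.3,4,0,0.7,-2,-9.3,8,0,0.7,-3,-9.3,12,0,0.7,-3.2,-9.3,13.4,0,0.7,-3.2,-9.3,13.4,0,0.7,-3.2,-9.3,13.4,0,0.7,-3.2,-9.3,13.4,0],
)

```text
time: 3.18
position: [564.1, 197.0, 180.4]
tool_rot: [-1.57, 0.0, -1.569]
ft_force: [-0.4, -0.3, -0.2]
opening: 60.0
```

```bash
python3 w.py w2 561.5 196.3 132 2 300 200; python3 go.py 561.5 196.3 99 -1.571
```

```text
[316.83746384 213.49029348] off 16 13 (774, 1200, 3) [563.10934751 265.16340697 332.46491728]
3.23 [563.8 197.  180.2] yaw -1.569 shift [ 0.07  8.12 -0.23] turn 0.002
```

View pics/w2_full.png

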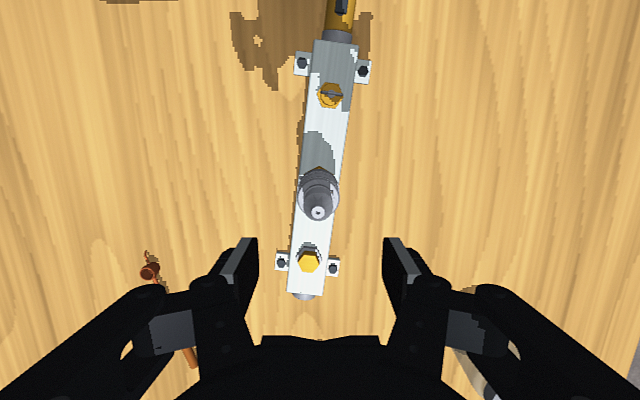

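carry_out(
  commands=[0.7,0,3,-0.2,0,0.7,0,6,-0.2,0,0.7,0,8.1,-0.2,0,0.7,0,8.1,-0.2,0,0.7,0,8.1,-0.2,0,0,0,8.1,-0.2,0,0,0,8.1,-0.2,0,0,0,8.1,-0.2,0,0,0,8.1,-0.2,0,0,0,8.1,-0.2,0],
)

```text
time: 4.07
position: [563.4, 197.6, 100.2]
tool_rot: [-1.568, 0.001, -1.569]
ft_force: [-3.8, -0.1, 7.3]
opening: 18.8
```

```bash
python3 w.py w3 561.5 196.3 100 4 90 70;python3 w.py s3 561.5 196.3 90 8 45 35 side; python3 go.py 561.5 196.3 99 -1.571
```

```text
[317.62249481 244.12122821] off 227 174 (560, 720, 3) [562.09925318 265.68866164 252.20601145]
[249.85658438 236.72108382] off 204 201 (560, 720, 3) [154.72241218 465.93039869 581.53742946]
4.17 [563.3 197.6 100.2] yaw -1.569 shift [ 0.13  0.12 -0.18] turn 0.002
```

View pics/w3.png

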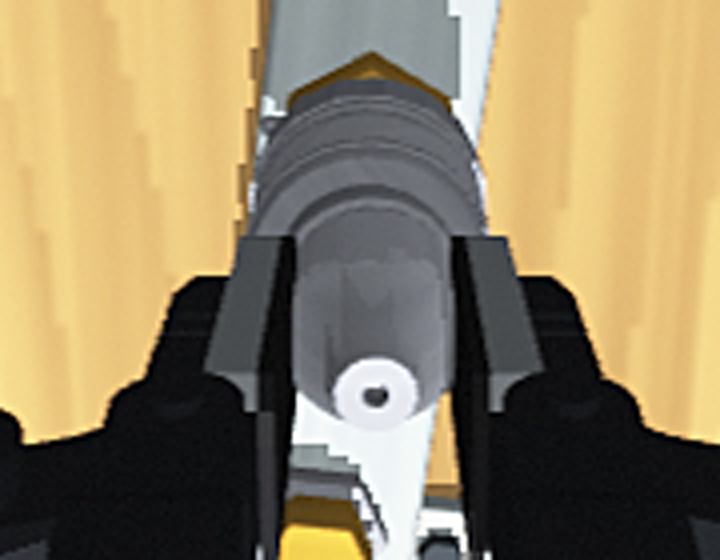

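View pics/s3.png

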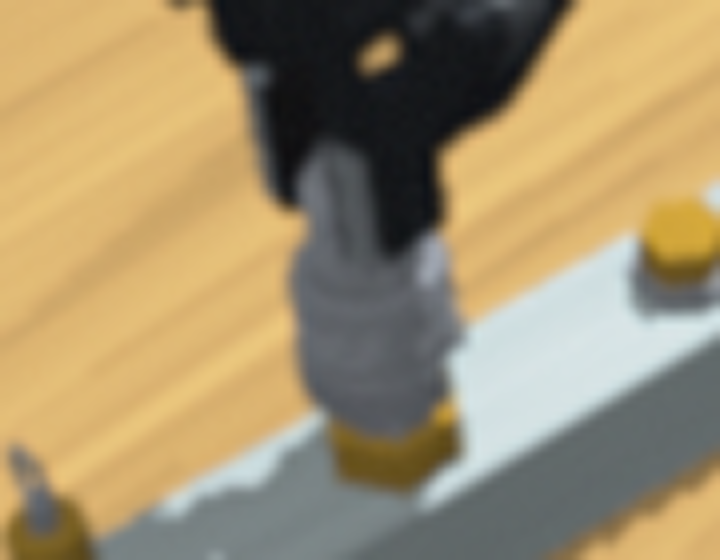

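```bash
python3 - <<'E'
from h import *
c=cam(np.load("pics/s3.npz")); im=cv2.imread("pics/s3.png"); 
w=cam(np.load("pics/w3.npz")); iw=cv2.imread("pics/w3.png")
def dot(X,col):
    p=(proj(c,X)+.5-[204,201])*8; cv2.circle(im,tuple(int(v) for v in p),3,col,-1)
    p=(proj(w,X)+.5-[227,174])*4; cv2.circle(iw,tuple(int(v) for v in p),3,col,-1)
for a in np.radians(range(0,360,15)):
    e=np.array([np.cos(a),np.sin(a),0])
    dot(np.array([562,197,98])+17*e,(0,255,0)); dot(np.array([562,197,76])+17*e,(0,255,255))
    dot(np.array([562,197,99])+12*e,(255,255,0)); dot(np.array([562,197,119])+11*e,(255,0,255))
for z,col in((81,(0,0,255)),(100,(255,0,0))):
  for x in(552.5,573):
    for y in (186.6,208.6): dot([x,y,z],col)
cv2.imwrite("pics/s3b.png",im);cv2.imwrite("pics/w3b.png",iw)
E
```

```text
(no output)
```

View pics/s3b.png

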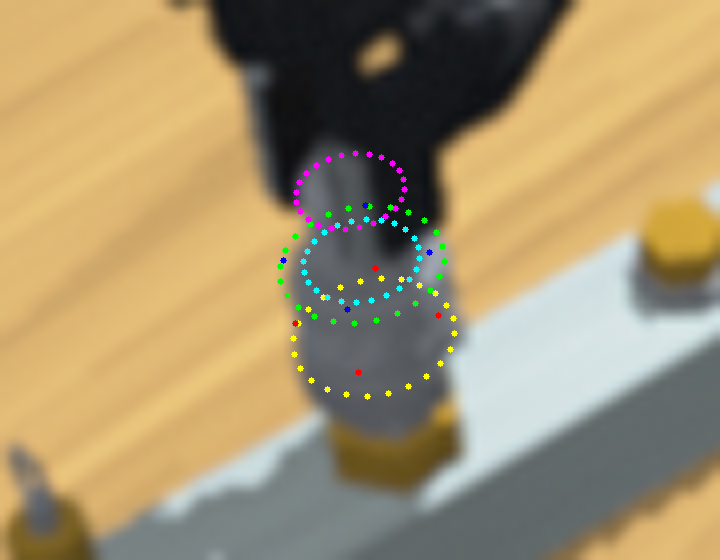

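View pics/w3b.png

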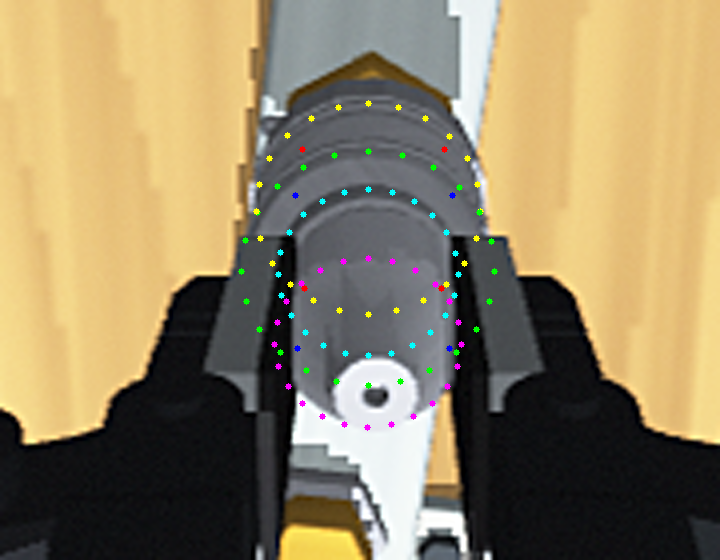

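carry_out(
  commands=[0.6,0,0,0,0,0.6,0,0,0,0,0.6,0,0,0,0,0.6,0,0,0,0],
)

```text
time: 4.5
position: [562.4, 197.2, 97.8]
tool_rot: [-1.571, 0.0, -1.569]
ft_force: [-0.7, 1.1, -0.7]
opening: 51.3
```

```bash
python3 w.py w4 561.5 196.3 100 4 90 70;python3 w.py s4 561.5 196.3 120 7 50 40 side; python3 go.py 561.5 196.3 99 -1.571
```

```text
[319.3444985  245.41174043] off 229 175 (560, 720, 3) [561.53615842 265.42089845 249.7593654 ]
[247.78516612 223.87610926] off 197 183 (560, 700, 3) [154.72241218 465.93039869 581.53742946]
4.6 [562.3 197.2  97.6] yaw -1.569 shift [ 0.09 -0.14 -0.08] turn 0.002
```

View pics/w4.png

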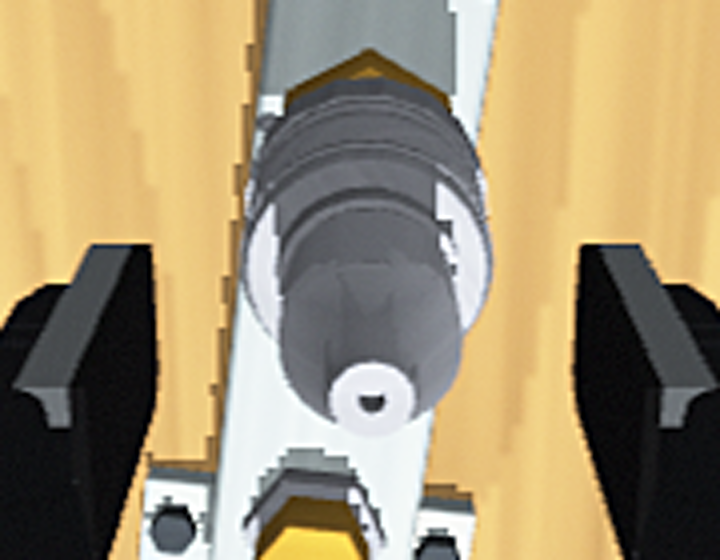

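View pics/s4.png

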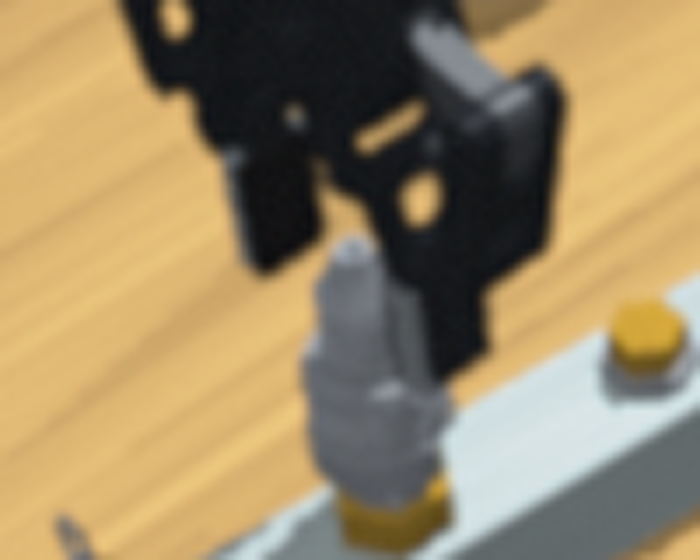

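```bash
python3 - <<'E'
from h import *
S=cam(np.load("pics/s4.npz"));W=cam(np.load("pics/w4.npz"))
print(tri([(S,(259,236.6)),(W,(252.4,235.9))]))
# +x finger: side left finger near outer? corner (262,272), wrist inner(578,245)/outer(640,245)
for wx in (578,640):
  for sp in ((262,272),(240,262)):
    print(wx,sp,tri([(S,(197+sp[0]/7-.4,183+sp[1]/7-.4)),(W,(229+wx/4-.4,235.9))]))
E
```

```text
(array([529.46023829, 204.12810332, 115.07122091]), [np.float64(2.309965584247394), np.float64(7.778752050569793)])
578 (262, 272) (array([586.33479052, 206.99836736, 115.7150991 ]), [np.float64(0.810012351465479), np.float64(2.8387303921656653)])
578 (240, 262) (array([584.81111698, 211.99286009, 124.53090526]), [np.float64(0.09565418291303843), np.float64(0.35452606142567494)])
640 (262, 272) (array([595.98992245, 201.8612822 , 105.23274964]), [np.float64(1.1868703931808358), np.float64(3.9330259917686514)])
640 (240, 262) (array([593.79971363, 207.28087579, 114.88600356]), [np.float64(0.451420965234326), np.float64(1.5814422833808917)])
```

```bash
python3 - <<'E'
from h import *
np.set_printoptions(precision=1,suppress=True)
S=cam(np.load("pics/s4.npz"));W=cam(np.load("pics/w4.npz"))
s=lambda a,b:(197+a/7-.4,183+b/7-.4); w=lambda a,b:(229+a/4-.4,175+b/4-.4)
for z in range(75,126,5):
    A,B,C,D=[onz(S,s(*p),z) for p in((257,271),(437,378),(320,238),(488,347))]
    E,F=[onz(W,w(*p),z) for p in ((578,245),(95,245))]
    print(z,A[:2],B[:2],"dx",(A-B)[:2],"w",(A-C)[:2],(B-D)[:2],"wrist",E[:2],F[:2])
E
```

```text
75 [625.5 183.4] [562.4 177.1] dx [63.1  6.3] w [ 2.3 18.9] [ 1.3 15.7] wrist [594.  191.1] [520.9 191. ]
80 [620.9 186.2] [558.4 180. ] dx [62.5  6.2] w [ 2.3 18.7] [ 1.3 15.5] wrist [593.1 193.2] [522.1 193.1]
85 [616.3 189. ] [554.4 182.8] dx [61.9  6.1] w [ 2.3 18.5] [ 1.3 15.4] wrist [592.2 195.4] [523.2 195.2]
90 [611.6 191.8] [550.4 185.7] dx [61.2  6.1] w [ 2.2 18.3] [ 1.2 15.2] wrist [591.2 197.5] [524.4 197.4]
95 [607.  194.6] [546.3 188.5] dx [60.6  6. ] w [ 2.2 18.1] [ 1.2 15.1] wrist [590.3 199.6] [525.6 199.5]
100 [602.3 197.3] [542.3 191.4] dx [60.  6.] w [ 2.2 18. ] [ 1.2 14.9] wrist [589.4 201.8] [526.7 201.6]
105 [597.7 200.1] [538.3 194.2] dx [59.4  5.9] w [ 2.2 17.8] [ 1.2 14.8] wrist [588.5 203.9] [527.9 203.8]
110 [593.  202.9] [534.3 197.1] dx [58.8  5.8] w [ 2.1 17.6] [ 1.2 14.6] wrist [587.5 206. ] [529.1 205.9]
115 [588.4 205.7] [530.2 200. ] dx [58.1  5.8] w [ 2.1 17.4] [ 1.2 14.4] wrist [586.6 208.1] [530.2 208. ]
120 [583.7 208.5] [526.2 202.8] dx [57.5  5.7] w [ 2.1 17.2] [ 1.2 14.3] wrist [585.7 210.3] [531.4 210.1]
125 [579.1 211.3] [522.2 205.7] dx [56.9  5.6] w [ 2.1 17. ] [ 1.2 14.1] wrist [584.7 212.4] [532.5 212.3]
```

```bash
python3 - <<'E'
from h import *
S=cam(np.load("pics/s4.npz")); im=cv2.imread("pics/s4_full.png")[60:260,150:350]; im=cv2.resize(im,None,fx=3,fy=3,interpolation=cv2.INTER_CUBIC)
for z in range(100,261,10):
    p=(proj(S,[562.3,197.2,z])+.5-[150,60])*3; cv2.circle(im,tuple(int(v) for v in p),2,(0,0,255),-1); cv2.putText(im,str(z),(int(p[0])+4,int(p[1])+4),0,.35,(0,255,255),1)
cv2.imwrite("pics/s4c.png",im)
E
```

```text
(no output)
```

View pics/s4c.png

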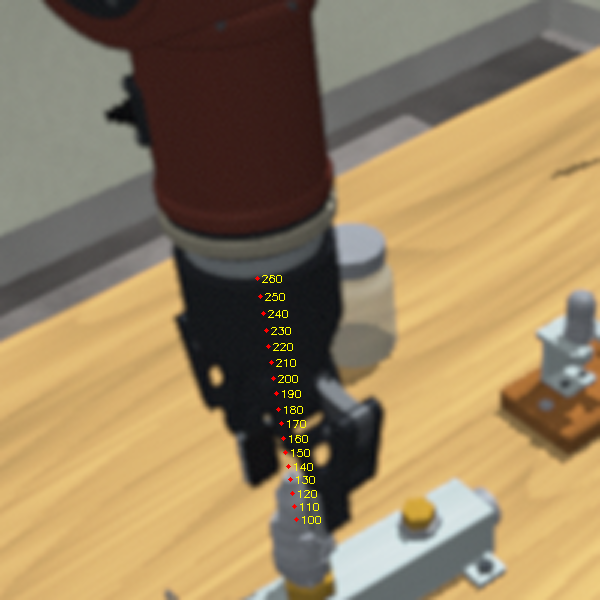

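carry_out(
  commands=[0.6,0,1,0,0,0.6,0,2,0,0,0.6,0,2.7,0,0,0.6,0,2.7,0,0,0,0,2.7,0,0,0,0,2.7,0,0,0,0,2.7,0,0,0,0,2.7,0,0],
)

```text
time: 5.27
position: [562.3, 197.1, 70.5]
tool_rot: [-1.571, -0.0, -1.569]
ft_force: [1.4, -0.7, -3.7]
opening: 32.2
```

```bash
python3 w.py w5 561.5 196.3 100 4 90 70;python3 w.py s5 561.5 196.3 100 7 50 40 side; python3 go.py 561.5 196.3 99 -1.571
```

```text
[319.5216582  271.58228593] off 229 201 (560, 720, 3) [561.46577993 265.35642439 222.49571692]
[249.17933384 232.52141727] off 199 192 (560, 700, 3) [154.72241218 465.93039869 581.53742946]
5.37 [562.3 197.1  70.5] yaw -1.569 shift [ 0.08 -2.85 -0.08] turn 0.002
```

View pics/w5.png

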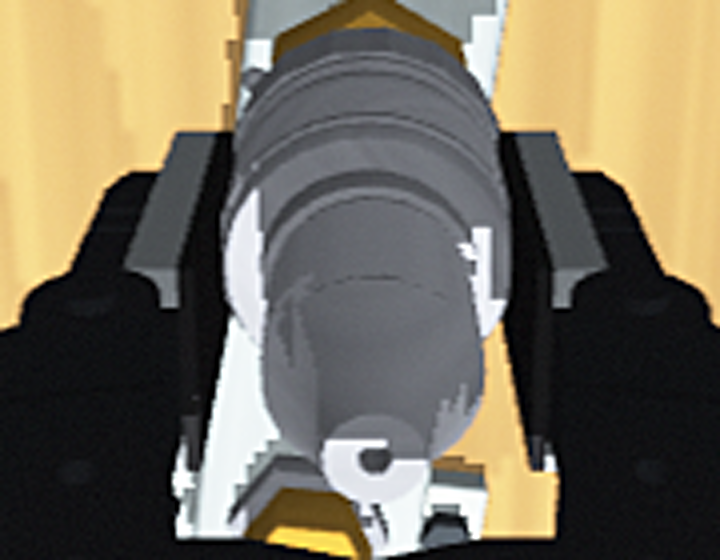

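View pics/s5.png

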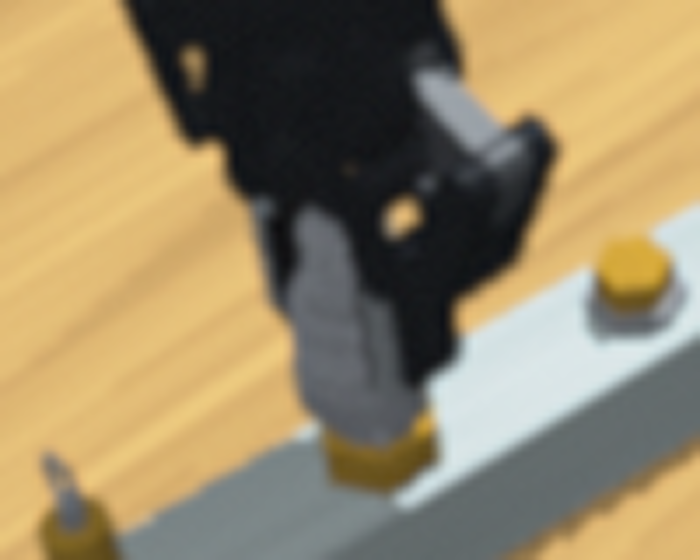

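carry_out(
  commands=[0,0,0,0,0.1,0,0,0,0,0.2,0,0,0,0,0.3,0,0,0,0,0.4,0,0,0,0,0.5,0,0,0,0,0.6,0,0,0,0,0.7,0,0,0,0,0.8,0,0,0,0,0.9,0,0,0,0,1.0,0,0,0,0,1.1,0,0,0,0,1.2,0,0,0,0,1.27,0,0,0,0,1.27,0,0,0,0,1.27],
)

```text
time: 6.62
position: [562.5, 197.2, 70.6]
tool_rot: [-1.571, 0.0, -2.837]
ft_force: [2.2, 0.1, -5.8]
opening: 31.8
```

```bash
python3 w.py w6 561.5 196.3 85 4 90 70; python3 go.py 561.5 196.3 99 -1.571
```

```text
[321.40664478 255.59924037] off 231 185 (560, 720, 3) [626.89054011 217.61997718 222.55801347]
6.67 [562.5 197.3  70.6] yaw -2.837 shift [ 0.12 -2.84  0.06] turn -1.266
```

View pics/w6.png

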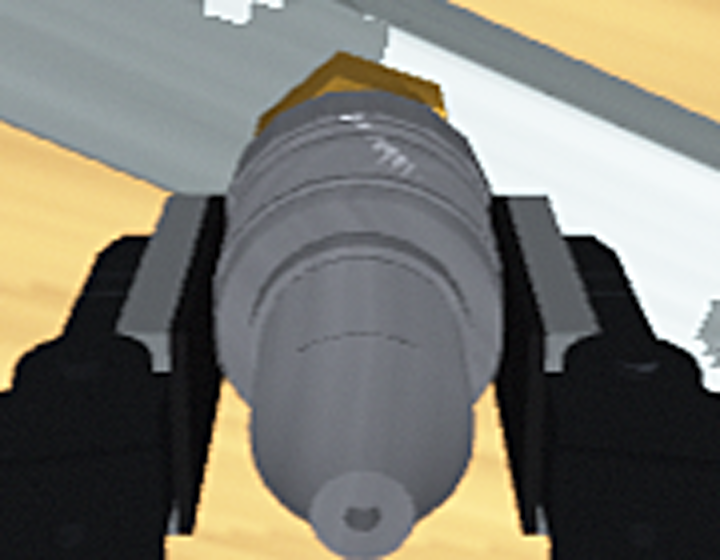

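carry_out(
  commands=[0,0,0.15,0,0,0,0,0.3,0,0,0,0,0.3,0,0],
)

```text
time: 6.92
position: [562.8, 197.3, 68.8]
tool_rot: [-1.571, 0.001, -2.838]
ft_force: [-1.4, -0.8, 4.0]
opening: 32.1
```

carry_out(
  commands=[0,0,0.2,0,0,0,0,0.3,0,0,0,0,0.3,0,0,0,0,0.3,0,0],
)

```text
time: 7.25
position: [562.9, 197.3, 66.1]
tool_rot: [-1.571, 0.001, -2.838]
ft_force: [-1.7, -0.4, 6.3]
opening: 32.2
```

carry_out(
  commands=[0,0,0.2,0,0,0,0,0.4,0,0,0,0,0.4,0,0,0,0,0.4,0,0,0,0,0.4,0,0],
)

```text
time: 7.67
position: [562.8, 197.1, 62.0]
tool_rot: [-1.57, 0.001, -2.838]
ft_force: [-3.8, -2.2, 5.2]
opening: 32.1
```

```bash
python3 w.py w7 561.5 196.3 85 4 90 70; python3 w.py s7 561.5 196.3 100 7 50 40 side
```

```text
[321.11767621 264.71191923] off 231 194 (560, 720, 3) [627.14939212 217.49887065 213.98648971]
[249.17933384 232.52141727] off 199 192 (560, 700, 3) [154.72241218 465.93039869 581.53742946]
```

View pics/w7.png

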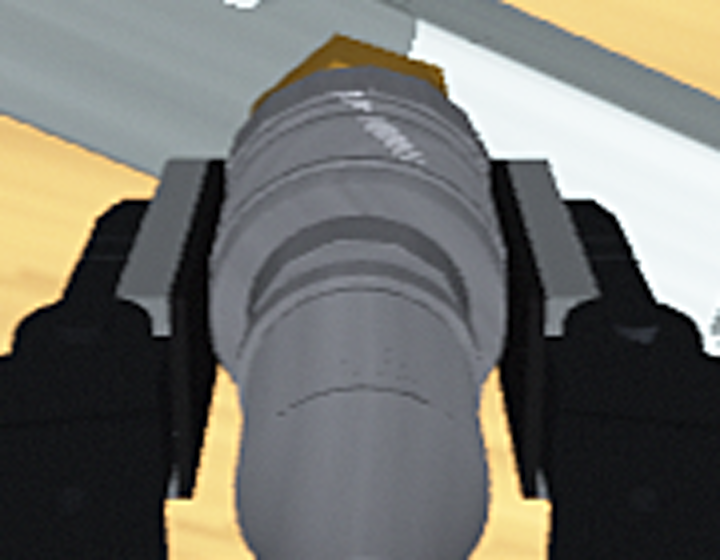

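View pics/s7.png

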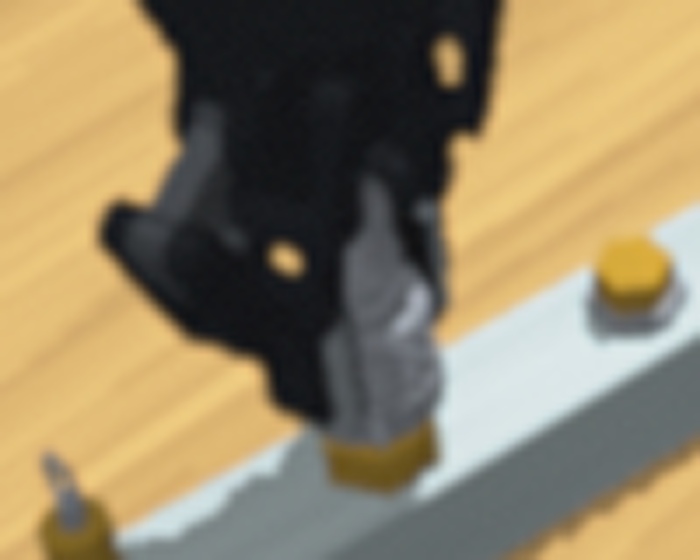

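carry_out(
  commands=[0,0,-0.3,0,0,0,0,-0.6,0,0,0,0,-0.8,0,0,0.55,0,-0.8,0,0,0.55,0,-0.8,0,0,0.55,0,-0.8,0,0,0.55,0,-0.8,0,0,0.55,0,-2,0,0,0.55,0,-3,0,0,0.55,0,-3.6,0,0,0.55,0,-3.6,0,0,0.55,0,-3.6,0,0],
)

```text
time: 8.77
position: [563.2, 197.4, 98.1]
tool_rot: [-1.571, 0.002, -2.839]
ft_force: [0.1, -0.9, 0.0]
opening: 47.2
```

```bash
python3 w.py w8 561.5 196.3 105 4 90 70; python3 w.py s8 561.5 196.3 100 7 50 40 side;  python3 go.py 561.8 196.8 98 -2.838
```

```text
[321.17626812 250.1791373 ] off 231 180 (560, 720, 3) [627.3632164  217.58096957 250.22905329]
[249.17933384 232.52141727] off 199 192 (560, 700, 3) [154.72241218 465.93039869 581.53742946]
8.87 [562.2 197.2  96.7] yaw -2.839 shift [ 0.05 -0.13  0.02] turn -0.001
```

View pics/w8.png

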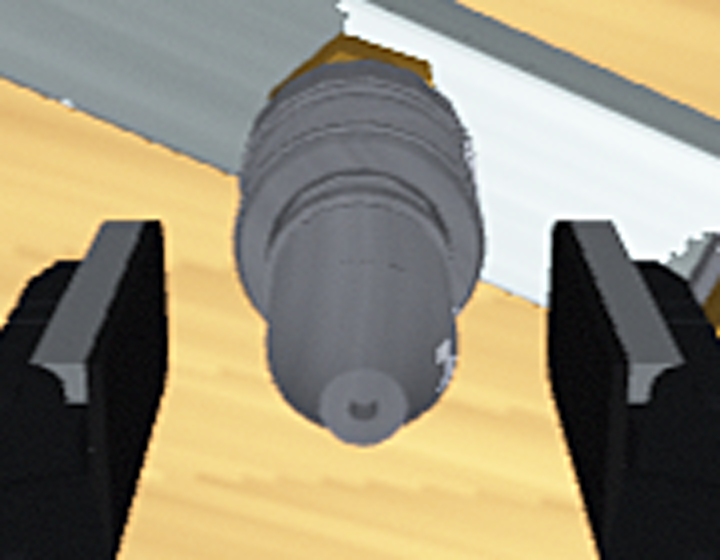

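View pics/s8.png

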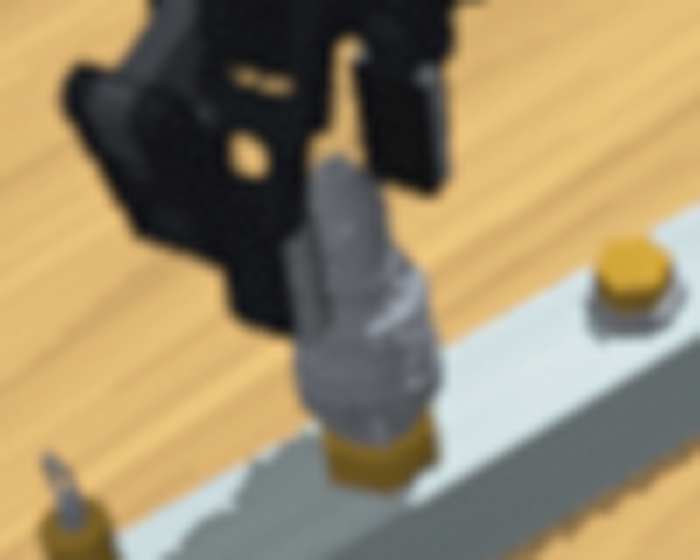

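```bash
python3 - <<'E'
from h import *
W=cam(np.load("pics/w8.npz"));S=cam(np.load("pics/s8.npz"))
for z in (131,137): print(z,proj(W,[562,197,z]),proj(S,[562,197,z]))
print(tri([(W,(231+363/4-.4,180+408/4-.4)),(S,(199+340/7-.4,192+165/7-.4))]))
E
```

```text
131 [320.20599058 275.23361621] [246.45884875 219.05228817]
137 [320.21973969 282.76908939] [246.01725371 216.33419207]
(array([562.33887737, 195.60040426, 137.40678393]), [np.float64(3.0583722458387297), np.float64(0.7779071730833451)])
```

carry_out(
  commands=[0,0,-0.1,0,0,0,0,-0.1,0,0,0,0,-0.1,0,0,0,0,-0.1,0,0,0,0,-0.1,0,0],
)

```text
time: 9.28
position: [562.2, 196.9, 97.5]
tool_rot: [-1.571, -0.001, -2.839]
ft_force: [0.1, -2.1, -0.2]
opening: 21.5
```

```bash
python3 w.py w9 561.5 196.3 105 4 90 70
```

```text
[320.98490759 248.76667662] off 230 178 (560, 720, 3) [626.78624396 217.28896565 249.40295541]
```

View pics/w9.png

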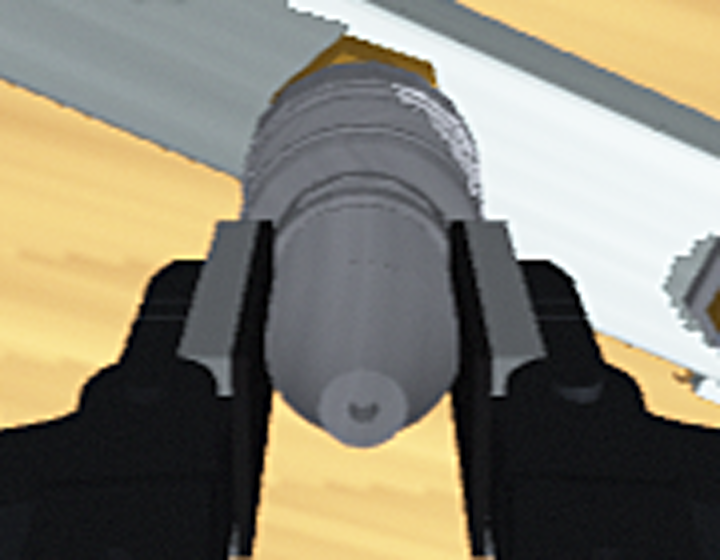

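carry_out(
  commands=[0,0,-0.5,0,0,0,0,-1,0,0,0,0,-1.5,0,0,0,0,-2,0,0,0,0,-2.5,0,0,0,0,-3,0,0,0,0,-4,0,0,0,0,-5,0,0,0,0,-6,0,0,0,0,-7,0,0,0,0,-7,0,0,0,0,-7,0,0],
)

```text
time: 10.33
position: [563.1, 197.3, 169.0]
tool_rot: [-1.571, 0.002, -2.839]
ft_force: [0.7, -0.2, -0.7]
opening: 19.7
```

```bash
python3 w.py w10 562 197 145 4 90 70;python3 w.py s10 561.5 196.3 130 6 60 50 side; python3 go.py 500 -228 168 -2.838
```

```text
[320.12217578 226.61585525] off 230 156 (560, 720, 3) [627.26946921 217.54916563 321.13225039]
[247.06746688 219.42561821] off 187 169 (600, 720, 3) [154.72241218 465.93039869 581.53742946]
10.43 [562.1 197.2 167.3] yaw -2.839 shift [18.6  -0.07 38.73] turn -0.001
```

View pics/w10.png

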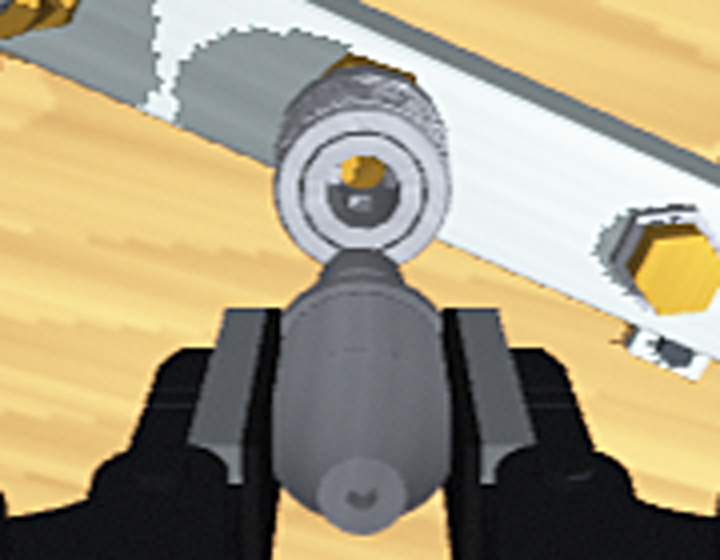

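View pics/s10.png

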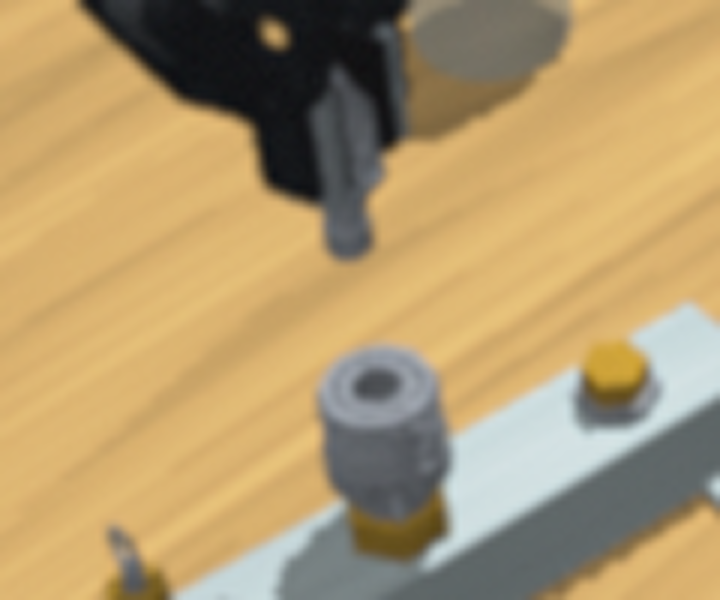

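carry_out(
  commands=[0,4.7,0,9.7,0.1,0,9.3,0,19.4,0.2,0,14,0,29,0.3,0,18.6,0,38.7,0.386,0,18.6,0,38.7,0.386,0,18.6,0,38.7,0.386,0,18.6,0,38.7,0.386,0,18.6,0,38.7,0.386,0,18.6,0,38.7,0.386,0,18.6,0,38.7,0.386,0,18.6,0,38.7,0.386,0,18.6,0,38.7,0.386,0,18.6,0,38.7,0.386,0,18.6,0,38.7,0.386,0,18.6,0,38.7,0.386],
)

```text
time: 11.68
position: [500.4, -225.9, 167.3]
tool_rot: [-1.572, -0.001, 3.06]
ft_force: [0.0, 1.0, -1.0]
opening: 19.8
```

```bash
python3 w.py w11 570 -233 66 4 90 70;python3 w.py s11 570 -233 100 6 60 50 side; python3 go.py 500 -228 168 -3.225
python3 - <<'E'
from h import *
S=cam(np.load("pics/s10.npz"))
print([onz(S,(187+348/6-.4,169+248/6-.4),z) for z in (140,145,150,155)], [proj(S,[562.1,197.2,z]) for z in(140,145,150,155)])
E
```

```text
[321.69400724 105.16070521] off 231 35 (560, 720, 3) [ 567.86599674 -231.74294751  319.2418211 ]
[393.53668742 130.31320807] off 333 80 (600, 720, 3) [154.72241218 465.93039869 581.53742946]
11.78 [ 500.5 -226.1  167.6] yaw 3.061 shift [ 0.04 -0.04  0.19] turn 0.002
[array([572.7149458 , 190.63697323, 140.        ]), array([567.98156981, 193.75441477, 145.        ]), array([563.24819381, 196.87185632, 150.        ]), array([558.51481782, 199.98929787, 155.        ])] [array([245.65708027, 214.99718868]), array([245.28209252, 212.69347571]), array([244.90333275, 210.36658963]), array([244.52074376, 208.01617903])]
```

View pics/w11_full.png

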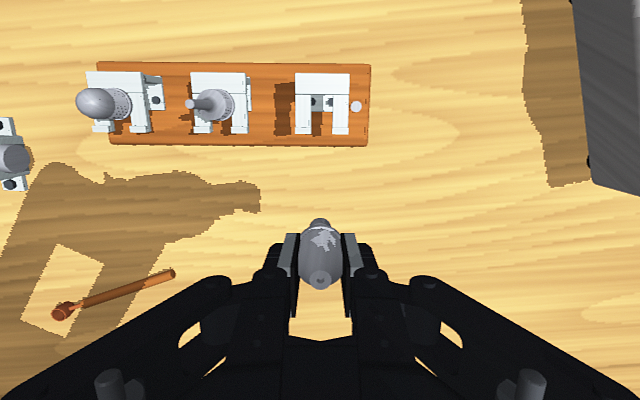

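View pics/w11.png

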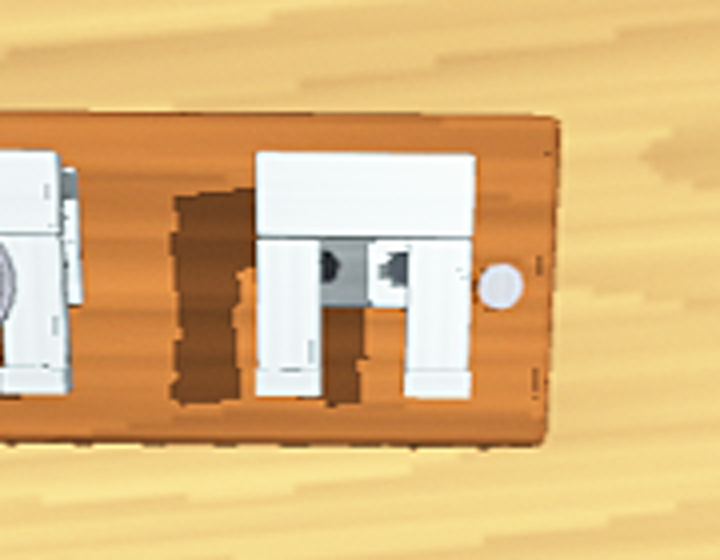

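View pics/s11.png

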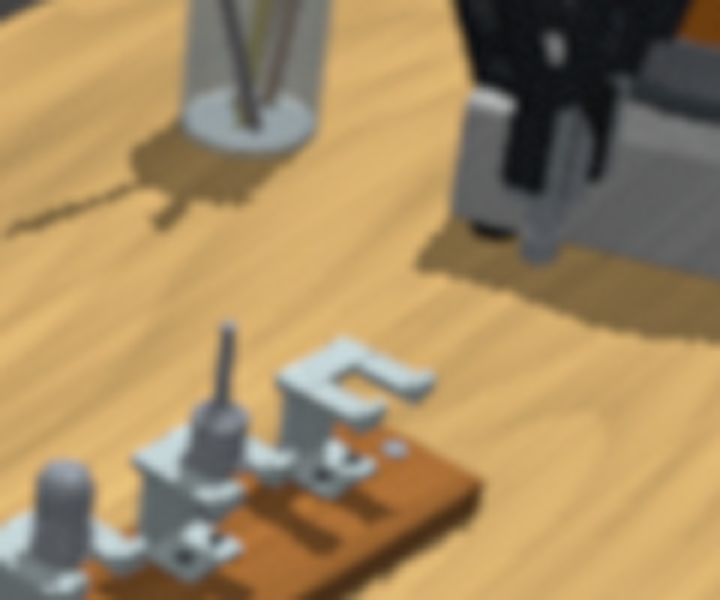

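```bash
python3 - <<'E'
from h import *
np.set_printoptions(precision=1,suppress=True)
W=cam(np.load("pics/w11.npz")); w=lambda a,b:(231+a/4-.4,35+b/4-.4)
for n,p,z in(("slotL back",(319,238),66),("slotR back",(407,238),66),("tipL out",(257,397),68),("tipL in",(321,397),68),("tipR in",(404,397),68),("tipR out",(471,397),68),("backL",(256,152),66),("backR",(475,153),66),("slotL lip",(321,368),66),("slotR lip",(404,368),66)):
    print(n,onz(W,w(*p),z))
u=np.array([np.cos(-.083),np.sin(-.083),0])
for x in (570.2,):
  s=np.array([x,-233.,66]); 
S=cam(np.load("pics/s11.npz"))
print("plug bottom",proj(S,[500.5,-226.1,149]),proj(S,[500.5,-226.1,152]),(333+540/6-.4,80+258/6-.4))
E
```

```text
slotL back [ 578.9 -224.9   66. ]
slotR back [ 577.5 -241.9   66. ]
tipL out [ 549.9 -210.    68. ]
tipL in [ 548.8 -222.7   68. ]
tipR in [ 547.5 -239.1   68. ]
tipR out [ 546.4 -252.4   68. ]
backL [ 595.4 -214.3   66. ]
backR [ 591.8 -255.9   66. ]
slotL lip [ 554.4 -223.1   66. ]
slotR lip [ 553.  -239.6   66. ]
plug bottom [422.2 122.9] [422.4 121.6] (422.6, 122.6)
```

```bash
python3 go.py 500 -227.1 67.5 -3.222
```

```text
11.78 [ 500.5 -226.1  167.6] yaw 3.061 shift [ 0.04 10.01  0.1 ] turn -0.001
```

carry_out(
  commands=[0,0,3,0.1,0,0,0,6,0.1,0,0,0,8.5,0.1,0,0,0,10,0.1,0,0,0,10,0.1,0,0,0,10,0.1,0,0,0,10,0.1,0],
)

```text
time: 12.37
position: [501.2, -228.7, 69.1]
tool_rot: [-1.57, 0.002, 3.059]
ft_force: [0.5, -0.4, -1.1]
opening: 19.5
```

```bash
python3 w.py s12 540 -233 80 6 60 50 side; python3 go.py 569.7 -232.7 67.5 -3.222;  python3 go.py 535 -229.9 67.5 -3.222
```

```text
[403.61703596 142.70262268] off 343 92 (600, 720, 3) [154.72241218 465.93039869 581.53742946]
12.42 [ 501.6 -229.    69.6] yaw 3.059 shift [-6.82  0.21 -0.2 ] turn -0.002
12.42 [ 501.6 -229.    69.6] yaw 3.059 shift [-3.34  0.21 -0.19] turn -0.002
```

View pics/s12.png

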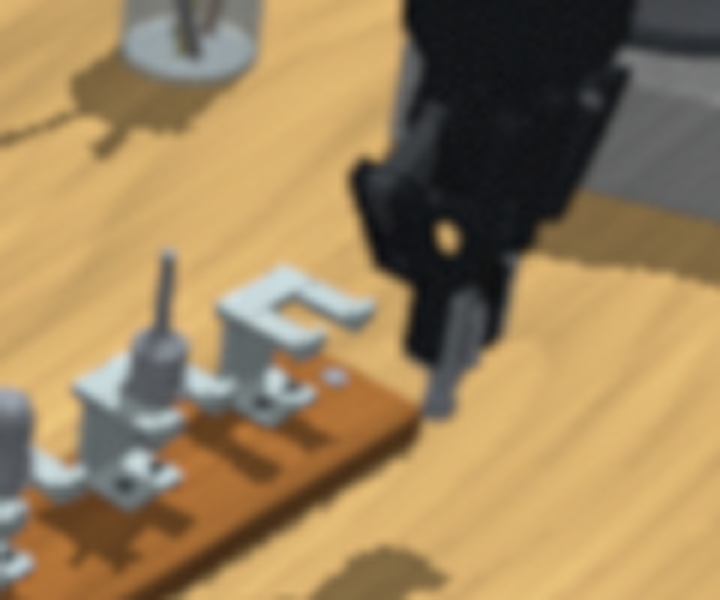

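carry_out(
  commands=[0,-1,0,-0.1,0,0,-2,0,-0.2,0,0,-3,0,-0.2,0,0,-3.3,0,-0.2,0,0,-3.3,0,-0.2,0,0,-3.3,0,-0.2,0],
)

```text
time: 12.92
position: [533.6, -229.4, 67.8]
tool_rot: [-1.571, 0.0, 3.059]
ft_force: [0.4, -0.5, -0.3]
opening: 19.6
```

```bash
python3 w.py s13 550 -233 80 7 50 40 side; python3 w.py w13 569.7 -232.7 66 4 90 70; python3 go.py 569.7 -232.7 67.5 -3.222
```

```text
[399.87656795 141.07929659] off 349 101 (560, 700, 3) [154.72241218 465.93039869 581.53742946]
[320.3608674  172.26759766] off 230 102 (560, 720, 3) [ 600.59102962 -235.10774012  219.63019527]
13.02 [ 532.9 -229.3   67.6] yaw 3.058 shift [-3.69  0.01  0.04] turn -0.003
```

View pics/s13.png

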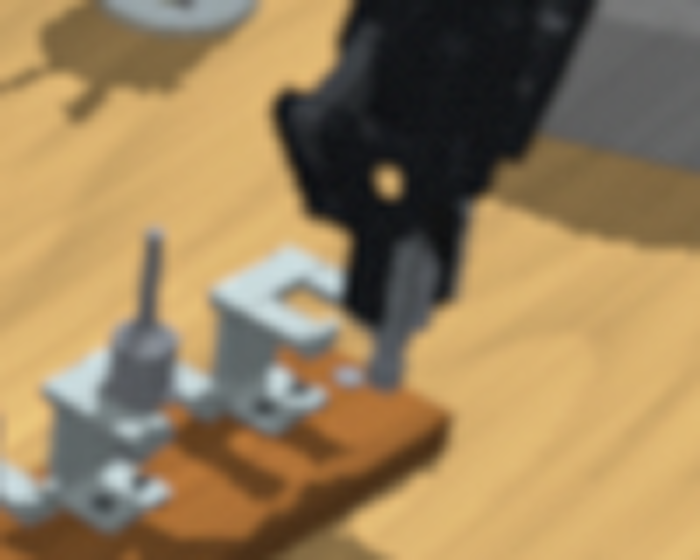

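View pics/w13.png

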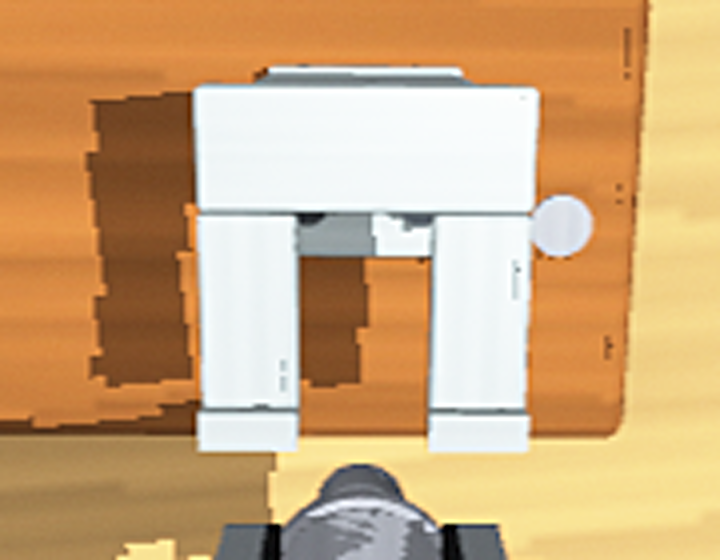

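```bash
python3 - <<'E'
from h import *
W=cam(np.load("pics/w13.npz")); w=lambda a,b:(230+a/4-.4,102+b/4-.4)
a=onz(W,w(299,213),66);b=onz(W,w(431,213),66);c=onz(W,w(298,408),66);d=onz(W,w(429,408),66)
print(a,b,c,d); u=(a+b-c-d);u/=np.linalg.norm(u);print(u,(a+b)/2-8.5*u)
E
```

```text
[ 579.09296118 -225.52417884   66.        ] [ 577.74557696 -241.79925082   66.        ] [ 553.97629927 -222.97156452   66.        ] [ 552.58131428 -239.83794886   66.        ]
[ 0.99599452 -0.08941434  0.        ] [ 569.95331568 -232.90169291   66.        ]
```

carry_out(
  commands=[0,-1,0,0,0,0,-2,0,0,0,0,-3,0,0,0,0,-3.6,0,0,0,0,-3.6,0,0,0,0,-3.6,0,0,0,0,-3.6,0,0,0],
)

```text
time: 13.6
position: [568.3, -232.2, 67.4]
tool_rot: [-1.571, -0.001, 3.058]
ft_force: [-0.1, 0.1, -1.5]
opening: 19.6
```

```bash
python3 w.py s14 565 -233 80 7 50 40 side; python3 w.py w14 569.7 -232.7 66 4 90 70; python3 go.py 569.7 -232.7 58.5 -3.222
```

```text
[394.34562448 138.67892188] off 344 98 (560, 700, 3) [154.72241218 465.93039869 581.53742946]
[320.26947538 237.60108236] off 230 167 (560, 720, 3) [ 635.88917927 -238.11805063  219.40398368]
13.7 [ 568.4 -232.3   67.5] yaw 3.058 shift [-0.13  0.9   0.03] turn -0.003
```

View pics/s14.png

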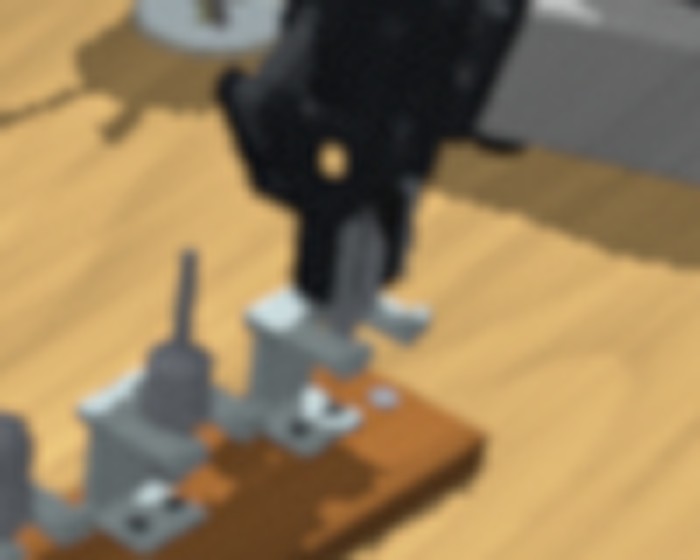

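View pics/w14.png

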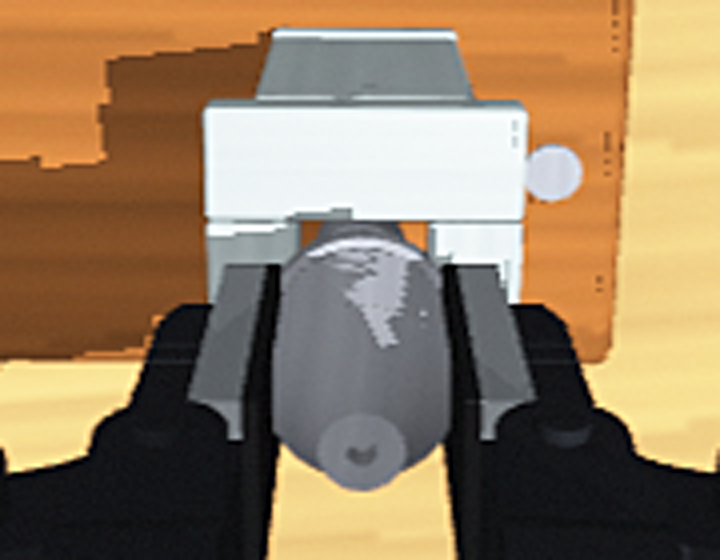

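carry_out(
  commands=[0,-0.1,0.2,0,0,0,-0.1,0.4,0,0,0,-0.1,0.6,0,0,0,-0.1,0.7,0,0,0,-0.1,0.7,0,0],
)

```text
time: 14.12
position: [569.7, -232.3, 60.2]
tool_rot: [-1.571, -0.001, 3.058]
ft_force: [0.3, -0.2, -1.2]
opening: 19.5
```

carry_out(
  commands=[0,0,0.1,0,0,0,0,0.2,0,0,0,0,0.2,0,0],
)

```text
time: 14.37
position: [570.2, -232.5, 58.8]
tool_rot: [-1.571, 0.0, 3.058]
ft_force: [-0.3, -0.2, -0.2]
opening: 19.8
```

```bash
python3 w.py s15 565 -233 80 7 50 40 side; python3 w.py w15 569.7 -232.7 66 4 90 70; python3 go.py 569.7 -232.7 58.5 -3.222
```

```text
[394.34562448 138.67892188] off 344 98 (560, 700, 3) [154.72241218 465.93039869 581.53742946]
[320.03092091 247.73475805] off 230 177 (560, 720, 3) [ 637.52781351 -238.31656094  210.78756746]
14.47 [ 570.2 -232.5   58.8] yaw 3.058 shift [0.05 0.03 0.02] turn -0.003
```

View pics/s15.png

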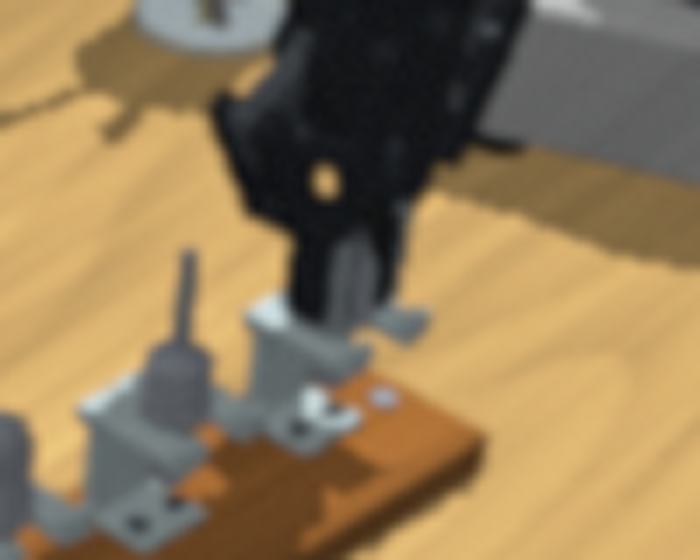

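View pics/w15.png

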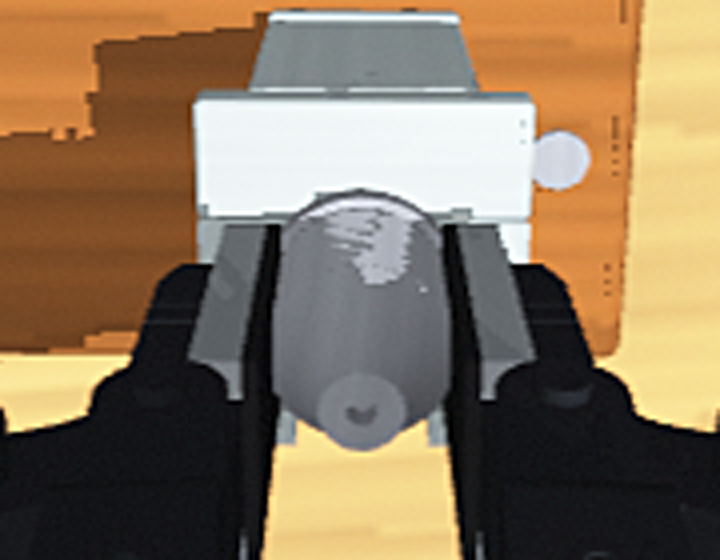

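carry_out(
  commands=[0,0,0.1,0,0,0,0,0.1,0,0,0,0,0.1,0,0],
)

```text
time: 14.72
position: [570.3, -232.6, 58.7]
tool_rot: [-1.571, 0.0, 3.058]
ft_force: [-2.7, 1.8, 5.0]
opening: 19.8
```

carry_out(
  commands=[0.3,0,0,0,0,0.4,0,0,0,0,0.45,0,0,0,0,0.45,0,0,0,0,0.45,0,0,0,0,0.45,0,-1,0,0,0.45,0,-2,0,0,0.45,0,-4,0,0,0.45,0,-7,0,0,0.45,0,-11,0,0,0.45,0,-11,0,0,0.45,0,-11,0,0],
)

```text
time: 15.72
position: [572.7, -233.9, 173.1]
tool_rot: [-1.567, 0.008, 3.058]
ft_force: [0.1, -0.4, -0.1]
opening: 38.3
```

```bash
python3 w.py s16 565 -233 80 7 50 40 side; python3 w.py w16 569.7 -232.7 66 4 90 70; python3 w.py s17 561.5 196.3 80 6 60 50 side
```

```text
[394.34562448 138.67892188] off 344 98 (560, 700, 3) [154.72241218 465.93039869 581.53742946]
[319.28989017 192.89598003] off 229 122 (560, 720, 3) [ 637.97946207 -238.55114911  322.5287996 ]
[250.52110959 240.84183993] off 190 190 (600, 720, 3) [154.72241218 465.93039869 581.53742946]
```

View pics/s16.png

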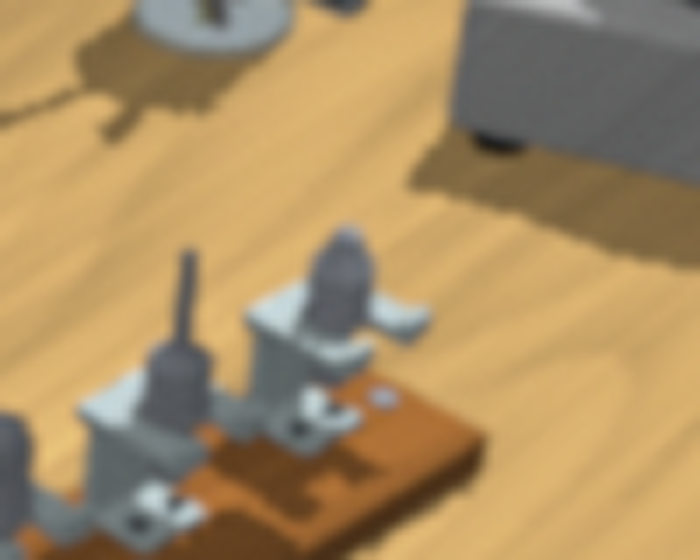

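View pics/w16.png

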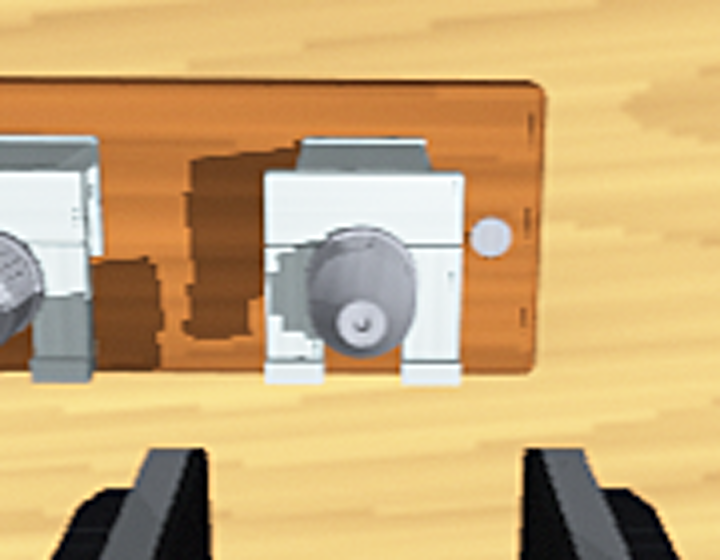

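View pics/s17.png

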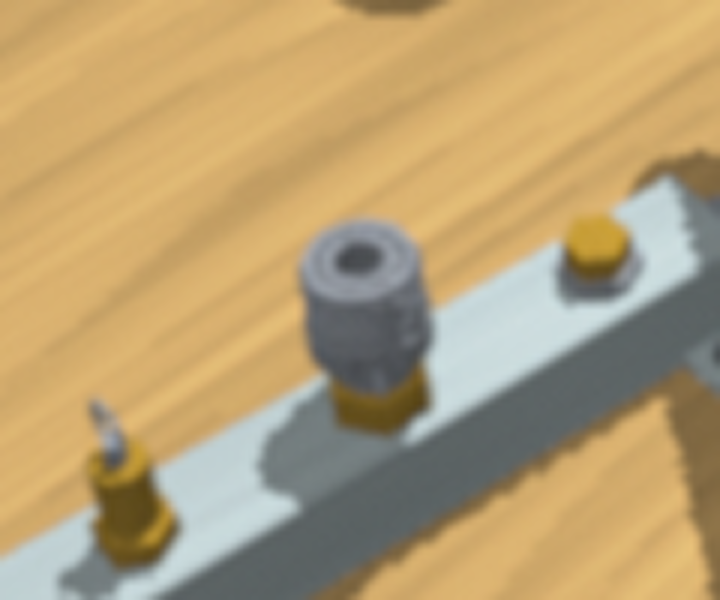

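```bash
python3 - <<'E'
from h import *
W=cam(np.load("pics/w16.npz"));S=cam(np.load("pics/s16.npz"));S2=cam(np.load("pics/s17.npz"))
a=(229+361/4-.4,122+323/4-.4);b=(344+348/7-.4,98+232/7-.4)
print(onz(W,a,98),tri([(W,a),(S,b)]))
print("mouth",proj(S2,[562,197,98]),proj(S2,[562,197,96.5]),(190+358/6-.4,190+258/6-.4))
E
```

```text
[ 570.89790329 -232.48565056   98.        ] (array([ 570.73993172, -232.74955771,   98.62114023]), [np.float64(0.5496557690844952), np.float64(0.18698572970464622)])
mouth [248.79708411 233.44454327] [248.89986777 234.07719502] (249.26666666666665, 232.6)
```

carry_out(
  commands=[0.45,0,0,0,0,0.45,0,0,0,0,0.45,0,0,0,0,0.45,0,0,0,0],
)

```text
time: 16.2
position: [569.7, -232.3, 166.8]
tool_rot: [-1.571, -0.001, 3.058]
ft_force: [0.0, -0.7, 0.7]
opening: 38.4
```

Tip is at (570.8, -232.6, 98.4) against a seat at about (569.9, -232.8, 66 + 32), so the jet is seated within about 1 mm. The sleeve top is at its forward height.

```bash
python3 -c "
from plant import job
print(job.hand_in())"
```

```text
the job is handed in; nothing more can be done
None
```

The jet is off the coupling and hanging upright in the empty fork. I handed the job in at about 16 s; no verdict is reported.

- **What I did:** I found the notch about 73° anticlockwise of the pin and turned the sleeve clockwise 1.27 rad. I then pushed it back about 8.5 mm. The jet popped up to a tip height of about 137 mm. I let the sleeve spring forward, drew the jet out, slid it in over the fork's lip and lowered it until it touched with about 5 N.
- **Last checks:** The jet's tip triangulated to (570.7, -232.7, 98.6). That is within about 1 mm of the position above the measured seat, and the jet looks upright. The sleeve's top is at its forward height within about 1 mm, which is near the limit of what that picture resolves. The spares were not touched; I did not re-measure the spares, canting or jar. The gripper was clear of everything.
- **What disagreed:** The fingertips stood about 13 mm behind the reported TCP, not 19 mm ahead as the description says. Because of this, my first attempt to grip the sleeve closed lightly on the jet instead; I let go and gripped again about 27 mm lower. I used the tip position seen in the pictures for all later grips. The opening readings were also 0.5 to 3 mm under the known diameters when holding something.

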